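# Make up a desk kit and a labelling kit

### The arm

A 6-joint arm with a two-finger parallel gripper is mounted at the origin on a cart in front of the work surface, level with it; the furniture and walls round the work are solid. World frame = base frame: x ahead of the robot, y to its left, z up, the work surface at z = 0. Lengths are in mm, angles in rad, forces in N, time in s.
With the tool pointing down it reaches from about 400 to 925 mm from the base axis. Payload 12.5 kg.
Tool frame: the origin (TCP) lies midway between the tips of the shut fingers; the grasp point (between the pads) lies 19 mm behind it; z points along the fingers, y is the line along which they close (so a half turn about z gives the same grasp; the last joint's range is limited). The gripper opens to 95 mm and grips with 3 to 60 N. Pads are 20 mm wide; open, the fingers measure 119 mm over their backs; the gripper's body (75 mm by 180 mm) begins 59 mm behind the grasp point.
Start: joints at [-1.235, 0.491, 1.559, -0, 1.092, -0.106], TCP at [267.254, -564.998, 214.661] pointing down, gripper open.
Joint ranges: [-3.1, 3.1], [-0.84, 2.19], [0.05, 2.79], [-1.13, 4.28], [0.06, 2.93], [-2.69, 2.69]. Speed limits (rad/s): [2.22, 2.22, 2.79, 3.14, 3.14, 3.14].

### API

Orientations are given as [roll, pitch, yaw] about the fixed x, y, z axes, in that order (R = Rz(yaw) Ry(pitch) Rx(roll)).
In Python, from cell import readout, eyes, env gives the robot as it stands.
- The arm moves only by the tool move_arm, never from a script. Its argument "plan" is a list of rows, each a list of 3 entries, a list of its own where there are three numbers: the turn, a rotation vector about the tool's x, y, z in degrees, then the shift along the tool's x, y, z in m, then the gripper command: -1 is shut, 1 is fully open, values between are in proportion. In form: [[[ax, ay, az], [x, y, z], jaw], ...]. A call has 1 to 5 rows; each row is the pose to reach, as a shift and turn from the pose commanded when the call began, along the tool's axes at that moment; what a row does not reach only later rows make up. A row lasts 1/8 s, in which the tool goes at most 62.5 mm and 10.7 degrees, less where a joint would pass 70% of its speed; a pose out of reach is approached as far as the arm can. A call with a gripper value outside its range is refused whole. The fingers move at their own pace and stop on an object; the grip force is fixed at half the most. Time passes only in rows, so rows that repeat a pose let the fingers close. It gives the time, the measured TCP pose, the force, the opening and the grip force at its end, in the units of the state.
- readout.state(): the state, without advancing time (a new reading comes with each control period).
- eyes.read_camera(name): name is "side" or "top"; returns a dict with "img" (384x512x3 uint8, red, green, blue), "K" (3x3 intrinsics, pixels), "dist" ([k1, k2, p1, p2, k3] as OpenCV has them; the pictures are not rectified), "extrinsics" (4x4, takes a point from camera to world coordinates). Camera axes: x right, y up, looking along -z (the intrinsics and any distortion apply to the point x, -y, -z); pixel columns grow to the right and rows downward; lengths in mm; the calibration is good to about 2 mm. A picture is of the moment at which its call begins. There is no depth.
- env.job_done(): hands the job in; it is judged then, once.
Trained networks look in a picture, given as the dict that the camera call returned (one of the last four; its "shot" number tells which), for a name from the list of things; names that differ only in an ending like _2 or _b are one class to them, and where a whole thing is asked for, a point or a joint stands for the part that bears it (a point fixed in the world has none). Each returns a list of dicts, best first, with "score" (0 to 1); they miss things now and then, are a little off and sometimes report something else, mostly with a low value. They report only what shows in the picture. A call takes as long as a camera call. They do not tell look-alikes from the thing itself.
- eyes.cut_out(picture, name): "mask" (384x512 bool, what is visible of it) and "uv" ([column, row] in pixels, amid what is visible of it).
The state is a dict: "t": time; "joints": joint angles; "qvel": joint speeds; "tau": joint torques, N m; "eef_pos": TCP position; "tcp_rot": TCP orientation; "ft_force": force on the tool from outside, world axes, zero at the start; "moment": the same for the moment, N m; "opening": opening from 0.0 (shut) to 1.0 (fully open); "grip_force": force on a finger pad.
Only numpy, scipy, OpenCV 4.12 (cv2) and the standard library are available. Lean on these libraries where they do the work, as an engineer would, in place of code of your own. Each camera call takes 0.05 s, during which the arm holds its last target. There are 200 camera calls.

### The job

Make up two kits from the stock lying between the bamboo trays: a desk kit in the broad tray, with the stapler in the long compartment and the box of staples and the block of sticky notes in the two square ones (one in each, either way round), and a labelling kit in the narrow tray, with the marker in the long compartment and the small white label roll in the square one. Each thing rests flat on the floor of its compartment, the same way up as it stood in the stock. Leave the eraser and the calculator where they are.

Things in the scene. Friction and masses are not known exactly. Their poses are not given: they have to be found in the camera images.
- broad_tray: the broad bamboo tray with a grey felt floor, 184 (x) x 166 (y) mm, fixed to the worktop, floor 3 mm thick, walls 4 mm thick, rim 12 mm above the worktop; origin at the centre of its underside. Three compartments: one long one, 176 (x) x 68 (y) mm inside, centred at x = 0, y = +45 mm, and two square ones, 86 x 86 mm inside, centred at y = -36 mm, x = -45 and +45 mm
- narrow_tray: the narrow bamboo tray with a grey felt floor, 230 (x) x 76 (y) mm, fixed to the worktop, floor 3 mm thick, walls 4 mm thick, rim 12 mm above the worktop; origin at the centre of its underside. Two compartments end to end: the long one, 150 (x) x 68 (y) mm inside, is centred at x = -36 mm, the square one, 68 x 68 mm inside, at x = +77 mm, both at y = 0
- stapler: black desk stapler among the stock between the trays (not the fixed one far back at the wall), standing on its base, 36 (x) x 141 (y) x 49 (z) mm; its upper arm, 24 mm wide, runs along y from 28 to 49 mm high; origin at the centre of its underside
- staple_box: small card box of staples lying flat, 42 (x) x 68 (y) x 19 (z) mm; origin at the centre of its underside
- sticky_pad: square block of sticky notes, 50 x 50 mm; its solid block is 18 mm high, a curled top sheet rises to 24 mm; origin at the centre of its underside
- marker: marker pen with a pale barrel and dark cap lying on its side, 17 (x) x 132 (y, its length) x 19 (z) mm; it does not roll; origin under its middle, at the height of the worktop
- label_roll: small white roll of labels, 44 mm in diameter, 30 mm high, lying on its flat side; it cannot be gripped in its bore; origin at the centre of its underside
- eraser: pink eraser lying flat among the stock, 20 (x) x 44 (y) x 12 (z) mm; it belongs to no kit and stays; origin at the centre of its underside
- calculator: desk calculator lying behind the work, 125 (x) x 74 (y) x 16 (z) mm, stays where it is; origin at the centre of its underside
Things that resemble listed ones, but are neither listed nor needed, are in the scene too. Several things have the shape of the label_roll; the one meant has the colours described above.

How it is judged (in metres and radians):
At the end, for the whole second after the job is handed in: Stapler in the broad tray's long compartment, staples and sticky notes one in each of its square ones, marker in the narrow tray's long and label roll in its square one; each within 4 mm of the floor, tilt under 0.08 rad, middle within 14 to 30 mm of the centre, at rest (x of stapler in the frame of broad_tray between -0.022 and 0.022 m and y of stapler in the frame of broad_tray between 0.025 and 0.065 m and z of stapler in the frame of broad_tray between -0.001 and 0.007 m and x of marker in the frame of narrow_tray between -0.05 and -0.022 m and y of marker in the frame of narrow_tray between -0.03 and 0.03 m and z of marker in the frame of narrow_tray between -0.001 and 0.007 m and x of label_roll in the frame of narrow_tray between 0.063 and 0.091 m and y of label_roll in the frame of narrow_tray between -0.014 and 0.014 m and z of label_roll in the frame of narrow_tray between -0.001 and 0.007 m and (((x of staple_box in the frame of broad_tray between -0.069 and -0.021 m and y of staple_box in the frame of broad_tray between -0.06 and -0.012 m and z of staple_box in the frame of broad_tray between -0.001 and 0.007 m) and (x of sticky_pad in the frame of broad_tray between 0.023 and 0.067 m and y of sticky_pad in the frame of broad_tray between -0.058 and -0.014 m and z of sticky_pad in the frame of broad_tray between -0.001 and 0.007 m)) or ((x of staple_box in the frame of broad_tray between 0.021 and 0.069 m and y of staple_box in the frame of broad_tray between -0.06 and -0.012 m and z of staple_box in the frame of broad_tray between -0.001 and 0.007 m) and (x of sticky_pad in the frame of broad_tray between -0.067 and -0.023 m and y of sticky_pad in the frame of broad_tray between -0.058 and -0.014 m and z of sticky_pad in the frame of broad_tray between -0.001 and 0.007 m))) and angle between each of stapler, staple_box, sticky_pad, marker, label_roll's own z axis and vertical below 0.08 rad and linear speed of each of stapler, staple_box, sticky_pad, marker, label_roll below 0.02 m/s); the robot touches nothing.
It fails at once if the eraser is moved more than 20 mm (distance of eraser from where it was at the start of the episode above 0.02 m).
It fails at once if the calculator is moved more than 20 mm (distance of calculator from where it was at the start of the episode above 0.02 m).
It also fails if it takes over 115 s, if anything falls off the work surface, if the arm or the gripper's body presses on something with over 40 N, if the wrist force passes 120 N, or if a joint passes its speed limit or range.

## Working session

There is one attempt and no reset: what is moved stays moved. The work goes in short steps, Python scripts to look and compute and a tool call to move; the robot and the scene stay as the last step left them, time stands still between calls to the robot, and variables do not carry over. Pictures are saved under pics/ and viewed, at most 17 in all, crops included, and the job is handed in when it is done.

Besides the shell and the picture viewer there is one more tool, called after ">>>" in YAML: its name, and indented under it one key for each argument. move_arm: Moves the arm, as the interface text tells. Its arguments: {"type":"object","properties":{"plan":{"type":"array","items":{"type":"array"}}},"required":["plan"]}

```bash
ls; mkdir -p pics
cat > h.py <<'E'
import numpy as np, cv2
from scipy.spatial.transform import Rotation as R
from cell import readout, eyes, env
F=np.diag([1.,-1,-1])
def ray(p,uv):
    n=cv2.undistortPoints(np.array(uv,float).reshape(-1,1,2),p["K"],np.array(p["dist"],float)).reshape(-1,2)
    d=np.c_[n,np.ones(len(n))]@F
    E=np.array(p["extrinsics"]); return E[:3,3], d@E[:3,:3].T
def toz(p,uv,z):
    o,d=ray(p,uv); return (o+d*((z-o[2])/d[:,2])[:,None])[:,:2]
def proj(p,X):
    E=np.linalg.inv(np.array(p["extrinsics"])); X=np.atleast_2d(X)
    c=(X@E[:3,:3].T+E[:3,3])@F
    return cv2.projectPoints(c,np.zeros(3),np.zeros(3),p["K"],np.array(p["dist"],float))[0].reshape(-1,2)
E
python3 - <<'E'
from h import *
print(readout.state())
for n in("top","side"):
    p=eyes.read_camera(n); cv2.imwrite(f"pics/{n}0.png",cv2.resize(p["img"][:,:,::-1],(800,600),interpolation=cv2.INTER_CUBIC))
    print(n,np.round(p["extrinsics"],2).tolist(),np.round(p["K"],1).tolist())
    for k,z in [("broad_tray",12),("narrow_tray",12),("stapler",49),("staple_box",19),("sticky_pad",18),("marker",15),("label_roll",30),("eraser",12),("calculator",16)]:
        for d in eyes.cut_out(p,k):
            m=d["mask"].astype(np.uint8); ys,xs=np.nonzero(m)
            r=cv2.minAreaRect(toz(p,np.c_[xs,ys],z).astype(np.float32))
            print(k,round(d["score"],2),np.round(d["uv"]),np.round(r[0]),np.round(r[1]),round(r[2]),m.sum())
E
```

```text
pics
{'t': 0.0, 'joints': array([-1.23461045e+00,  4.91549393e-01,  1.55947153e+00,  2.07421676e-06,
        1.09168238e+00, -1.05600933e-01]), 'qvel': array([ 6.28049566e-04, -6.80742748e-04, -3.14177672e-05, -9.92388698e-04,
        1.26400946e-03,  1.19114171e-03]), 'tau': array([-1.15585855e-03, -6.12645578e+01, -2.58190405e+01,  6.91840751e-02,
        4.81327402e-02, -1.26604650e-04]), 'eef_pos': array([ 267.15953686, -564.74584269,  214.06045697]), 'tcp_rot': array([-3.14048838e+00, -1.18897523e-04,  4.41785790e-01]), 'ft_force': array([-0.128223  , -0.2665552 , -0.43000708]), 'moment': array([ 0.01393575,  0.03055985, -0.03480972]), 'grip_force': 0.0, 'opening': 1.0030904589937983}
top [[-0.0, 0.99, -0.13, 511.27], [-1.0, -0.0, 0.01, -7.75], [0.01, 0.13, 0.99, 887.43], [0.0, 0.0, 0.0, 1.0]] [[349.9, 0.0, 255.1], [0.0, 349.9, 190.3], [0.0, 0.0, 1.0]]
broad_tray 0.85 [380. 242.] [ 489. -326.] [187. 172.] 12 4808
broad_tray 0.61 [122. 238.] [502. 319.] [ 84. 234.] 84 2866
narrow_tray 0.91 [124. 240.] [501. 320.] [ 80. 229.] 83 2751
stapler 0.71 [244. 131.] [760.  16.] [122.  73.
[... 799 characters left out ...]
172.] 12 6044
narrow_tray 0.72 [207. 194.] [441.  -5.] [46. 56.] 2 273
narrow_tray 0.69 [230.  99.] [500. 318.] [ 85. 230.] 84 1548
narrow_tray 0.57 [266. 153.] [605. 115.] [58. 49.] 78 293
stapler 0.77 [275. 231.] [ 614. -139.] [128.  42.] 10 776
staple_box 0.65 [208. 228.] [ 445. -115.] [73. 45.] 74 459
sticky_pad 0.78 [265. 152.] [604. 111.] [60. 53.] 76 325
label_roll 0.78 [207. 194.] [447. -17.] [45. 55.] 3 270
label_roll 0.67 [243. 198.] [528. -44.] [37. 50.] 0 213
label_roll 0.32 [265. 154.] [605. 102.] [62. 51.] 77 331
label_roll 0.2 [233. 101.] [502. 303.] [ 83. 225.] 83 1559
eraser 0.61 [268. 192.] [603.  -2.] [20. 44.] 6 101
eraser 0.52 [272. 230.] [ 615. -125.] [134.  46.] 11 830
```

View pics/top0.png

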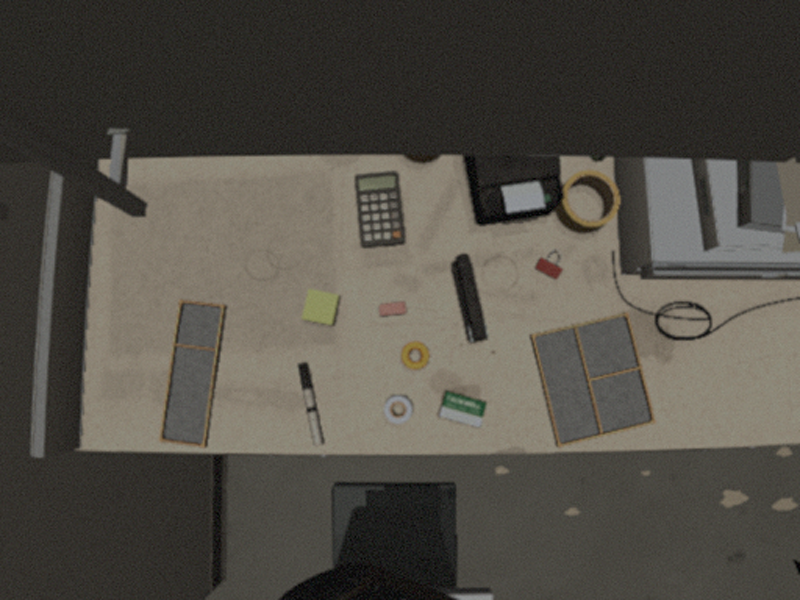

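View pics/side0.png

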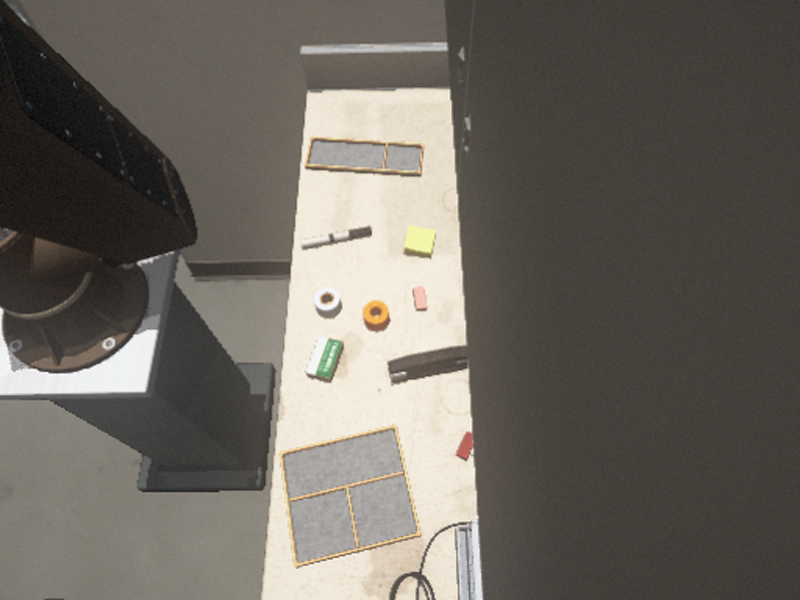

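The top view shows the narrow tray at left with its square end at the back (200,325 to 193,395), and the marker at (311,403). The pad is at (321,307), the eraser at (392,309), and the white roll at (399,409). The orange decoy roll is at (415,355), the staple box at (462,408), the stapler at (469,298), and the broad tray at (592,380) with its long compartment on the left. The side view agrees. Next I fit box models to the masks.

```bash
cat >> h.py <<'E'
from scipy.optimize import minimize
SZ=dict(broad_tray=(184,166,12),narrow_tray=(230,76,12),stapler=(36,141,49),staple_box=(42,68,19),sticky_pad=(50,50,19),marker=(17,132,19),label_roll=(44,44,30))
def hull(p,k,x,y,a,z0=0):
    s=SZ[k]
    if k=="label_roll":
        t=np.linspace(0,2*np.pi,24); P=np.c_[22*np.cos(t),22*np.sin(t)]
    elif k=="stapler": P=None
    else: P=np.array([[i*s[0]/2,j*s[1]/2] for i in(-1,1) for j in(-1,1)])
    if P is None:
        V=np.array([[i*w/2,j*70.5,z] for i in(-1,1) for j in(-1,1) for w,z in((36,0),(24,49))])
    else: V=np.vstack([np.c_[P,np.full(len(P),z)] for z in(0,s[2])])
    c,n=np.cos(a),np.sin(a)
    W=np.c_[V[:,0]*c-V[:,1]*n+x,V[:,0]*n+V[:,1]*c+y,V[:,2]+z0]
    m=np.zeros((384*4,512*4),np.uint8)
    cv2.fillConvexPoly(m,cv2.convexHull(((proj(p,W)+.5)*4).astype(np.int32)),255)
    return cv2.resize(m,(512,384),interpolation=cv2.INTER_AREA)/255.
def fit(pm,k,x,y,a,z0=0):
    def f(v):
        c=0
        for p,m in pm:
            h=hull(p,k,v[0],v[1],v[2]/60,z0); c+=1-np.minimum(h,m).sum()/np.maximum(h,m).sum()
        return c/len(pm)
    x0=np.array([x,y,a*60]); r=minimize(f,x0,method="Nelder-Mead",options=dict(initial_simplex=x0+np.array([[0,0,0],[10,0,0],[0,10,0],[0,0,9]]),xatol=.1,fatol=1e-4))
    return round(r.x[0],1),round(r.x[1],1),round(np.degrees(r.x[2]/60),1),round(r.fun,3)
E
python3 - <<'E'
from h import *
T=eyes.read_camera("top");S=eyes.read_camera("side")
G=dict(broad_tray=(489,-326,.22),narrow_tray=(501,319,-.12),stapler=(614,-135,-1.37),staple_box=(445,-112,-.24),sticky_pad=(605,111,-.2),marker=(453,127,-1.34),label_roll=(446,-11,0))
for k,g in G.items():
    pm=[]
    for p in(T,S):
        u=proj(p,[[g[0],g[1],10]])[0]
        c=[d for d in eyes.cut_out(p,k) if np.hypot(*(np.array(d["uv"])-u))<22]
        if c: pm.append((p,c[0]["mask"].astype(float)))
    if k in("stapler","marker"):
        h=cv2.dilate(hull(T,k,*g),np.ones((13,13)))>0
        gr=cv2.GaussianBlur(T["img"],(3,3),0).astype(int).sum(2)
        if k=="stapler": pm.append((T,(h&(gr<200)).astype(float)))
    if k!="stapler":
        for q in pm: print("  ",fit([q],k,*g))
    else: print("  ",fit(pm[-1:],k,*g))
    print(k,len(pm),fit(pm,k,*g))
E
```

```text
(np.float64(490.0), np.float64(-326.7), np.float64(12.1), np.float64(0.028))
   (np.float64(487.8), np.float64(-326.1), np.float64(12.3), np.float64(0.018))
broad_tray 2 (np.float64(488.7), np.float64(-326.5), np.float64(12.1), np.float64(0.026))
   (np.float64(503.4), np.float64(321.5), np.float64(-6.7), np.float64(0.064))
   (np.float64(501.0), np.float64(323.6), np.float64(-6.5), np.float64(0.044))
narrow_tray 2 (np.float64(501.3), np.float64(322.8), np.float64(-6.5), np.float64(0.059))
   (np.float64(619.5), np.float64(-126.3), np.float64(-80.1), np.float64(0.254))
stapler 3 (np.float64(617.3), np.float64(-126.0), np.float64(-79.3), np.float64(0.248))
   (np.float64(445.4), np.float64(-112.3), np.float64(-14.6), np.float64(0.09))
   (np.float64(443.7), np.float64(-112.2), np.float64(-18.0), np.float64(0.073))
staple_box 2 (np.float64(443.9), np.float64(-111.8), np.float64(-16.1), np.float64(0.088))
   (np.float64(606.5), np.float64(113.2), np.float64(-12.4), np.float64(0.052))
   (np.float64(604.3), np.float64(115.0), np.float64(-11.6), np.float64(0.069))
sticky_pad 2 (np.float64(605.7), np.float64(113.6), np.float64(-13.0), np.float64(0.08))
   (np.float64(453.8), np.float64(128.2), np.float64(-77.6), np.float64(0.375))
   (np.float64(453.0), np.float64(130.9), np.float64(-76.4), np.float64(0.408))
marker 2 (np.float64(455.0), np.float64(127.9), np.float64(-78.3), np.float64(0.393))
   (np.float64(446.4), np.float64(-11.0), np.float64(6.0), np.float64(0.123))
   (np.float64(442.3), np.float64(-8.5), np.float64(6.6), np.float64(0.079))
label_roll 2 (np.float64(444.6), np.float64(-10.3), np.float64(2.6), np.float64(0.144))
```

```bash
cat >> h.py <<'E'
def chain(c,*ts):
    """c, ts: world x,y,z,yaw(deg) waypoints; prints turn about tool z and shift (m) for each leg"""
    for t in ts:
        a=np.radians(c[3]); d=np.subtract(t[:3],c[:3])/1000
        s=[d[0]*np.cos(a)+d[1]*np.sin(a), d[0]*np.sin(a)-d[1]*np.cos(a), -d[2]]
        dt=-(t[3]-c[3]); n=max(np.linalg.norm(s)/.0625,abs(dt)/10.7)
        print(t,"turn",round(dt,1),"shift",np.round(s,4).tolist(),"rows>=",round(n,1)); c=t
E
python3 - <<'E'
from h import *
chain((267.3,-565,214.7,25.3),(440,-350,214,18),(617,-126,150,10.5),(617,-126,28,10.5))
E
```

```text
(440, -350, 214, 18) turn 7.3 shift [0.248, -0.1206, 0.0007] rows>= 4.4
(617, -126, 150, 10.5) turn 7.5 shift [0.2376, -0.1583, 0.064] rows>= 4.7
(617, -126, 28, 10.5) turn -0.0 shift [0.0, 0.0, 0.122] rows>= 2.0
```

>>> move_arm:
  plan:
    - [[0,0,7.3],[0.248,-0.1206,0.001],1]
    - [[0,0,7.3],[0.248,-0.1206,0.001],1]
    - [[0,0,7.3],[0.248,-0.1206,0.001],1]
    - [[0,0,7.3],[0.248,-0.1206,0.001],1]
    - [[0,0,7.3],[0.248,-0.1206,0.001],1]

```text
t: 2.42
eef_pos: [441.4, -347.4, 213.9]
tcp_rot: [3.141, -0.0, 0.317]
ft_force: [0.6, 0.1, -0.3]
opening: 1.004
grip_force: 0.0
```

>>> move_arm:
  plan:
    - [[0,0,7.5],[0.2376,-0.1583,0.064],1]
    - [[0,0,7.5],[0.2376,-0.1583,0.064],1]
    - [[0,0,7.5],[0.2376,-0.1583,0.064],1]
    - [[0,0,7.5],[0.2376,-0.1583,0.064],1]
    - [[0,0,7.5],[0.2376,-0.1583,0.064],1]

```text
t: 3.05
eef_pos: [618.1, -123.6, 149.0]
tcp_rot: [-3.141, 0.0, 0.185]
ft_force: [-0.2, -0.3, 0.0]
opening: 0.999
grip_force: 0.0
```

>>> move_arm:
  plan:
    - [[0,0,0],[0,0,0.05],1]
    - [[0,0,0],[0,0,0.09],1]
    - [[0,0,0],[0,0,0.09],1]

```text
t: 3.42
eef_pos: [615.6, -125.4, 57.2]
tcp_rot: [-3.139, 0.005, 0.184]
ft_force: [-0.0, 0.3, -0.2]
opening: 1.003
grip_force: 0.0
```

Run:
```python
from h import *
s=readout.state(); print(s["eef_pos"],np.degrees(s["tcp_rot"]))
a=eyes.read_camera("side")["img"][150:300,180:380,::-1]; b=eyes.read_camera("top")["img"][110:260,200:400,::-1]
cv2.imwrite("pics/s1.png",cv2.resize(np.hstack([a,b]),(800,300),interpolation=cv2.INTER_CUBIC))
```

```text
[ 615.56038315 -125.4164142    57.2359999 ] [-179.86509383    0.26252205   10.52179896]
```

View pics/s1.png

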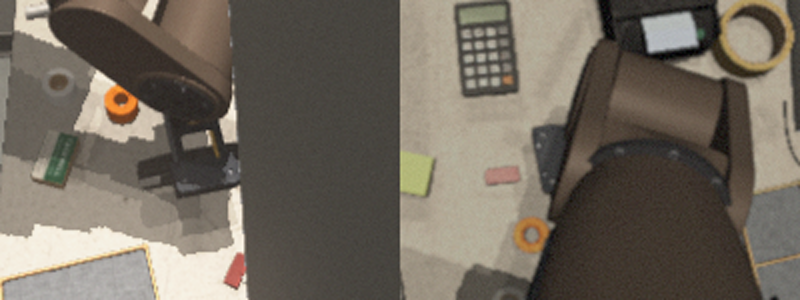

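The side crop shows the gripper straddling the stapler at (205,170), with the near end sticking out at (155,172). I'll descend and close.

>>> move_arm:
  plan:
    - [[0,0,0],[0,0,0.02],1]
    - [[0,0,0],[0,0,0.032],1]
    - [[0,0,0],[0,0,0.032],-1]
    - [[0,0,0],[0,0,0.032],-1]
    - [[0,0,0],[0,0,0.032],-1]

```text
t: 4.15
eef_pos: [617.2, -126.0, 28.4]
tcp_rot: [3.141, -0.001, 0.183]
ft_force: [0.2, 1.1, -0.2]
opening: 0.738
grip_force: 0.0
```

>>> move_arm:
  plan:
    - [[0,0,0],[0,0,0],-1]
    - [[0,0,0],[0,0,0],-1]
    - [[0,0,0],[0,0,0],-1]

```text
t: 4.53
eef_pos: [616.9, -125.9, 27.7]
tcp_rot: [3.141, -0.0, 0.184]
ft_force: [-0.2, 0.4, -0.8]
opening: 0.425
grip_force: 0.0
```

Run:
```python
from h import *
chain((617,-126,28,10.5),(617,-126,110,10.5),(479.4,-282.4,110,12.2),(479.4,-282.4,40,12.2),(479.4,-282.4,33,12.2))
```

```text
(617, -126, 110, 10.5) turn -0.0 shift [0.0, 0.0, -0.082] rows>= 1.3
(479.4, -282.4, 110, 12.2) turn -1.7 shift [-0.1638, 0.1287, -0.0] rows>= 3.3
(479.4, -282.4, 40, 12.2) turn -0.0 shift [0.0, 0.0, 0.07] rows>= 1.1
(479.4, -282.4, 33, 12.2) turn -0.0 shift [0.0, 0.0, 0.007] rows>= 0.1
```

>>> move_arm:
  plan:
    - [[0,0,0],[0,0,0],-1]
    - [[0,0,0],[0,0,0],-1]
    - [[0,0,0],[0,0,0],-1]
    - [[0,0,0],[0,0,0],-1]

```text
t: 5.03
eef_pos: [616.9, -125.9, 27.6]
tcp_rot: [3.142, 0.0, 0.183]
ft_force: [-0.3, 0.5, -0.5]
opening: 0.233
grip_force: 30.0
```

>>> move_arm:
  plan:
    - [[0,0,0],[0,0,-0.025],-1]
    - [[0,0,0],[0,0,-0.06],-1]
    - [[0,0,0],[0,0,-0.082],-1]
    - [[0,0,0],[0,0,-0.082],-1]

```text
t: 5.52
eef_pos: [617.4, -126.1, 110.7]
tcp_rot: [3.14, -0.002, 0.184]
ft_force: [0.1, -0.3, -4.1]
opening: 0.236
grip_force: 30.0
```

>>> move_arm:
  plan:
    - [[0,0,-0.5],[-0.04,0.0315,0],-1]
    - [[0,0,-1],[-0.09,0.07,0],-1]
    - [[0,0,-1.7],[-0.135,0.106,0],-1]
    - [[0,0,-1.7],[-0.1638,0.1287,0],-1]
    - [[0,0,-1.7],[-0.1638,0.1287,0],-1]

```text
t: 6.15
eef_pos: [477.4, -283.8, 108.4]
tcp_rot: [-3.14, 0.001, 0.21]
ft_force: [-0.1, 1.1, -3.9]
opening: 0.237
grip_force: 30.0
```

>>> move_arm:
  plan:
    - [[0,0,0],[0,0,0.03],-1]
    - [[0,0,0],[0,0,0.06],-1]
    - [[0,0,0],[0,0,0.07],-1]
    - [[0,0,0],[0,0,0.07],-1]

```text
t: 6.65
eef_pos: [479.4, -281.8, 39.0]
tcp_rot: [-3.141, 0.001, 0.214]
ft_force: [0.3, 0.2, -2.6]
opening: 0.236
grip_force: 30.0
```

Run:
```python
from h import *
s=readout.state(); print(s["eef_pos"],np.degrees(s["tcp_rot"]),s["moment"])
a=eyes.read_camera("side")["img"][210:384,120:352,::-1]
cv2.imwrite("pics/s2.png",cv2.resize(a,(696,522),interpolation=cv2.INTER_CUBIC))
```

```text
[ 479.37304157 -281.82554415   39.01213164] [-1.79937930e+02  5.46123040e-02  1.22439424e+01] [ 0.01240701 -0.0180147   0.0175979 ]
```

View pics/s2.png

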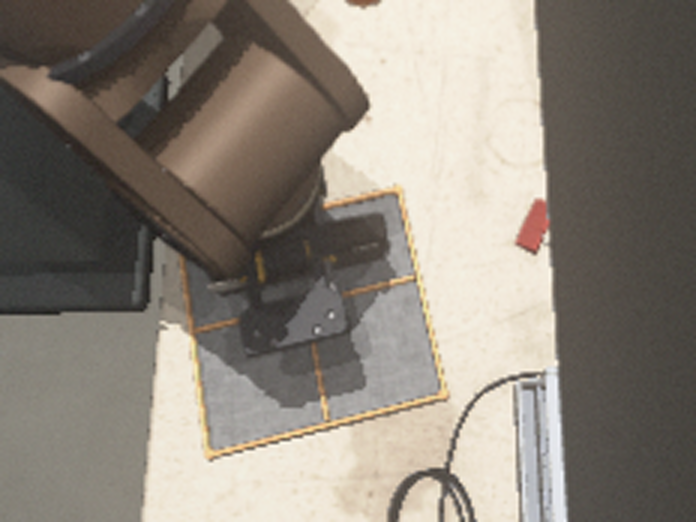

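The stapler hangs over the long compartment, from (210,285) to (388,238), clear of the walls. I'll lower it and release.

>>> move_arm:
  plan:
    - [[0,0,0],[0,0,0.004],-1]
    - [[0,0,0],[0,0,0.008],-1]
    - [[0,0,0],[0,0,0.008],-1]
    - [[0,0,0],[0,0,0.008],-0.1]
    - [[0,0,0],[0,0,0.008],-0.1]

```text
t: 7.32
eef_pos: [479.5, -282.5, 32.0]
tcp_rot: [3.141, -0.001, 0.213]
ft_force: [-0.5, -0.4, -0.2]
opening: 0.389
grip_force: 0.0
```

>>> move_arm:
  plan:
    - [[0,0,0],[0,0,0],-0.1]
    - [[0,0,0],[0,0,-0.02],-0.1]
    - [[0,0,0],[0,0,-0.06],0]
    - [[0,0,0],[0,0,-0.1],0.2]
    - [[0,0,0],[0,0,-0.1],0.2]

```text
t: 7.95
eef_pos: [480.3, -283.1, 134.4]
tcp_rot: [3.137, -0.003, 0.213]
ft_force: [0.1, 0.7, -0.5]
opening: 0.59
grip_force: 0.0
```

Run:
```python
from h import *
chain((479.4,-282.4,132,12.2),(444.5,-112,90,74.4),(444.5,-112,9,74.4),(444.5,-112,90,74.4),(452.5,-371.1,90,102.2),(452.5,-371.1,20,102.2))
```

```text
(444.5, -112, 90, 74.4) turn -62.2 shift [0.0019, -0.1739, 0.042] rows>= 5.8
(444.5, -112, 9, 74.4) turn -0.0 shift [0.0, 0.0, 0.081] rows>= 1.3
(444.5, -112, 90, 74.4) turn -0.0 shift [0.0, 0.0, -0.081] rows>= 1.3
(452.5, -371.1, 90, 102.2) turn -27.8 shift [-0.2474, 0.0774, -0.0] rows>= 4.1
(452.5, -371.1, 20, 102.2) turn -0.0 shift [0.0, 0.0, 0.07] rows>= 1.1
```

>>> move_arm:
  plan:
    - [[0,0,-10],[0.0004,-0.035,0.008],0.5]
    - [[0,0,-20],[0.001,-0.07,0.017],0.5]
    - [[0,0,-30],[0.0013,-0.105,0.025],0.5]
    - [[0,0,-40],[0.0017,-0.14,0.034],0.5]
    - [[0,0,-50],[0.0019,-0.1739,0.042],0.5]

```text
t: 8.57
eef_pos: [443.6, -110.8, 88.6]
tcp_rot: [-3.141, 0.0, 1.092]
ft_force: [0.8, 0.5, 0.6]
opening: 0.75
grip_force: 0.0
```

>>> move_arm:
  plan:
    - [[0,0,-10],[0,0,0],0.5]
    - [[0,0,-12.2],[0,0,0.03],0.5]
    - [[0,0,-12.2],[0,0,0.055],0.5]
    - [[0,0,-12.2],[0,0,0.055],0.5]

```text
t: 9.07
eef_pos: [443.3, -111.6, 33.0]
tcp_rot: [-3.138, -0.0, 1.299]
ft_force: [0.0, -0.3, 0.4]
opening: 0.749
grip_force: 0.0
```

Run:
```python
from h import *
s=readout.state(); print(s["eef_pos"],np.degrees(s["tcp_rot"]))
a=eyes.read_camera("side")["img"][190:384,120:352,::-1]
cv2.imwrite("pics/s3.png",cv2.resize(a,(696,582),interpolation=cv2.INTER_CUBIC))
```

```text
[ 443.30005775 -111.58231347   33.01985953] [-1.79774829e+02 -2.24538950e-02  7.44076896e+01]
```

View pics/s3.png

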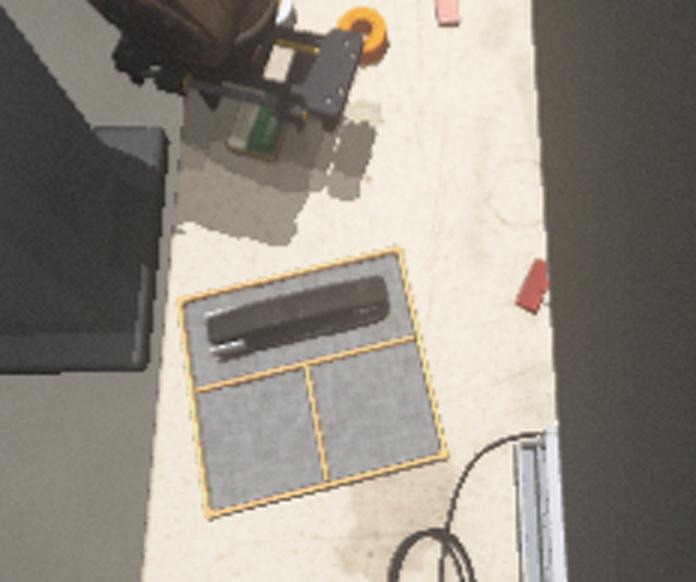

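The stapler now stands in the long compartment, between (210,330) and (388,300). The gripper straddles the staple box at (255,120). I'll grip it.

>>> move_arm:
  plan:
    - [[0,0,0],[0,0,0.015],0.5]
    - [[0,0,0],[0,0,0.026],0.5]
    - [[0,0,0],[0,0,0.026],-1]
    - [[0,0,0],[0,0,0.026],-1]
    - [[0,0,0],[0,0,0.026],-1]

```text
t: 9.75
eef_pos: [444.6, -112.1, 9.1]
tcp_rot: [3.141, 0.0, 1.299]
ft_force: [-0.4, 0.2, -0.2]
opening: 0.491
grip_force: 0.0
```

>>> move_arm:
  plan:
    - [[0,0,0],[0,0,0],-1]
    - [[0,0,0],[0,0,0],-1]
    - [[0,0,0],[0,0,0],-1]

```text
t: 10.12
eef_pos: [444.4, -112.0, 9.0]
tcp_rot: [3.141, 0.0, 1.299]
ft_force: [-1.1, 0.2, 5.7]
opening: 0.44
grip_force: 30.0
```

>>> move_arm:
  plan:
    - [[0,0,0],[0,0,-0.03],-1]
    - [[0,0,0],[0,0,-0.07],-1]
    - [[0,0,0],[0,0,-0.09],-1]
    - [[0,0,0],[0,0,-0.09],-1]

```text
t: 10.62
eef_pos: [444.9, -112.2, 99.6]
tcp_rot: [3.139, 0.0, 1.299]
ft_force: [-0.1, -0.4, -1.4]
opening: 0.44
grip_force: 30.0
```

>>> move_arm:
  plan:
    - [[0,0,-6],[-0.05,0.0156,0],-1]
    - [[0,0,-12],[-0.1,0.0312,0],-1]
    - [[0,0,-18],[-0.15,0.047,0],-1]
    - [[0,0,-24],[-0.2,0.0626,0],-1]
    - [[0,0,-27.8],[-0.2474,0.0774,0],-1]

```text
t: 11.25
eef_pos: [451.9, -372.6, 96.9]
tcp_rot: [-3.141, -0.002, 1.786]
ft_force: [0.6, -0.5, -1.0]
opening: 0.439
grip_force: 30.0
```

>>> move_arm:
  plan:
    - [[0,0,0],[0,0,0],-1]
    - [[0,0,0],[0,0,0.03],-1]
    - [[0,0,0],[0,0,0.06],-1]
    - [[0,0,0],[0,0,0.06],-1]

```text
t: 11.75
eef_pos: [451.4, -369.3, 36.0]
tcp_rot: [-3.139, -0.005, 1.784]
ft_force: [0.5, 0.0, -1.2]
opening: 0.439
grip_force: 30.0
```

Run:
```python
from h import *
s=readout.state(); print(s["eef_pos"],np.degrees(s["tcp_rot"]),s["ft_force"])
a=eyes.read_camera("side")["img"][190:384,120:352,::-1]
cv2.imwrite("pics/s4.png",cv2.resize(a,(696,582),interpolation=cv2.INTER_CUBIC))
```

```text
[ 451.35851896 -369.26660566   36.03800553] [-179.83272248   -0.26855401  102.21862715] [ 0.48150799  0.04097435 -1.22066554]
```

View pics/s4.png

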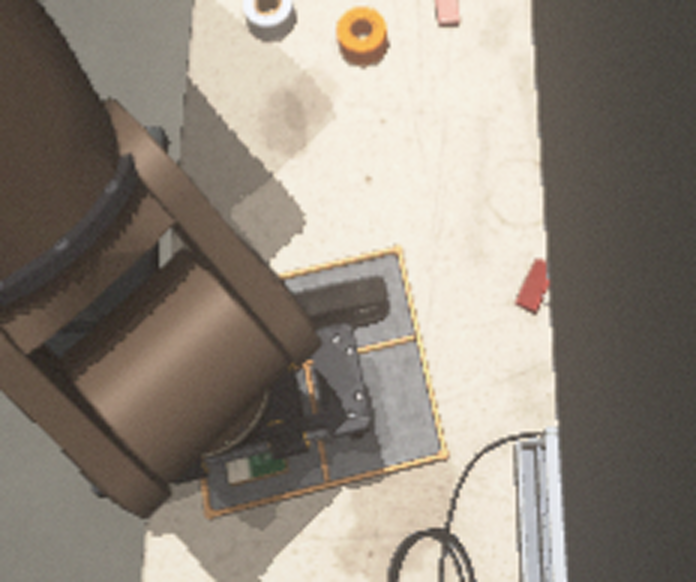

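The box, at (255,465), is in line with the near square compartment. I'll lower it, open slightly and lift away.

>>> move_arm:
  plan:
    - [[0,0,0],[0,0,0.015],-1]
    - [[0,0,0],[0,0,0.0265],-1]
    - [[0,0,0],[0,0,0.0265],-1]
    - [[0,0,0],[0,0,0.0265],0.06]
    - [[0,0,0],[0,0,0.0265],0.06]

```text
t: 12.42
eef_pos: [452.5, -371.2, 12.3]
tcp_rot: [3.141, 0.0, 1.784]
ft_force: [0.2, -0.3, 0.5]
opening: 0.524
grip_force: 0.0
```

>>> move_arm:
  plan:
    - [[0,0,0],[0,0,0],0.06]
    - [[0,0,0],[0,0,-0.0275],0.06]
    - [[0,0,0],[0,0,-0.0675],0.2]
    - [[0,0,0],[0,0,-0.1075],0.2]
    - [[0,0,0],[0,0,-0.1075],0.3]

```text
t: 13.05
eef_pos: [453.4, -372.0, 122.5]
tcp_rot: [3.139, 0.005, 1.784]
ft_force: [0.6, 0.1, 0.5]
opening: 0.639
grip_force: 0.0
```

Run:
```python
from h import *
# pad: grip with yaw 77.7 (closing ~world x) or -12.3
chain((452.5,-371.1,120,102.2),(530,-130,120,90),(605.5,114,90,77.7),(605.5,114,10,77.7),(605.5,114,100,77.7),(570,-130,100,90),(540.5,-352.1,100,102.2))
p=eyes.read_camera("side"); u=proj(p,[[605,114,18]])[0].astype(int); w=proj(p,[[452,-371,10]])[0].astype(int)
c=[p["img"][q[1]-30:q[1]+30,q[0]-40:q[0]+40,::-1] for q in(u,w)]
cv2.imwrite("pics/s5.png",cv2.resize(np.hstack(c),(800,300),interpolation=cv2.INTER_CUBIC))
```

```text
(530, -130, 120, 90) turn 12.2 shift [0.2193, 0.1267, -0.0] rows>= 4.1
(605.5, 114, 90, 77.7) turn 12.3 shift [0.244, 0.0755, 0.03] rows>= 4.1
(605.5, 114, 10, 77.7) turn -0.0 shift [0.0, 0.0, 0.08] rows>= 1.3
(605.5, 114, 100, 77.7) turn -0.0 shift [0.0, 0.0, -0.09] rows>= 1.4
(570, -130, 100, 90) turn -12.3 shift [-0.246, 0.0173, -0.0] rows>= 3.9
(540.5, -352.1, 100, 102.2) turn -12.2 shift [-0.2221, -0.0295, -0.0] rows>= 3.6
```

View pics/s5.png

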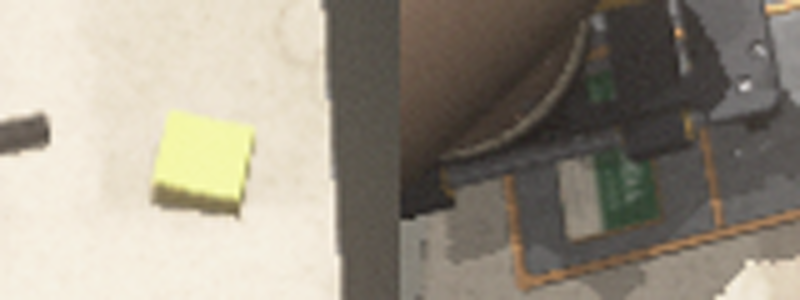

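The staple box rests in the near square compartment, shown at (610,195) in the right half. The pad, at (203,160) in the left half, matches its fit. On to the pad.

>>> move_arm:
  plan:
    - [[0,0,3],[0.05,0.029,0],0.7]
    - [[0,0,6],[0.1,0.058,0],0.7]
    - [[0,0,9],[0.15,0.0867,0],0.7]
    - [[0,0,12.2],[0.2,0.1155,0],0.7]
    - [[0,0,12.2],[0.2193,0.1267,0],0.7]

```text
t: 13.72
eef_pos: [529.8, -127.0, 118.3]
tcp_rot: [-3.14, -0.001, 1.573]
ft_force: [0.5, 0.3, 0.3]
opening: 0.851
grip_force: 0.0
```

>>> move_arm:
  plan:
    - [[0,0,3],[0.056,0.017,0.006],0.7]
    - [[0,0,6],[0.11,0.034,0.012],0.7]
    - [[0,0,9],[0.165,0.051,0.018],0.7]
    - [[0,0,12.3],[0.22,0.068,0.024],0.7]
    - [[0,0,12.3],[0.244,0.0755,0.03],0.7]

```text
t: 14.35
eef_pos: [605.1, 116.9, 87.8]
tcp_rot: [-3.14, 0.001, 1.358]
ft_force: [0.6, -0.2, 0.1]
opening: 0.854
grip_force: 0.0
```

>>> move_arm:
  plan:
    - [[0,0,0],[0,0,0],0.7]
    - [[0,0,0],[0,0,0.03],0.7]
    - [[0,0,0],[0,0,0.052],0.7]
    - [[0,0,0],[0,0,0.052],0.7]

```text
t: 14.85
eef_pos: [604.1, 112.8, 35.9]
tcp_rot: [-3.138, 0.001, 1.355]
ft_force: [-0.4, -0.5, -0.4]
opening: 0.847
grip_force: 0.0
```

Run:
```python
from h import *
s=readout.state(); print(s["eef_pos"],np.degrees(s["tcp_rot"]),s["ft_force"])
p=eyes.read_camera("side"); u=proj(p,[[605,114,18]])[0].astype(int); w=proj(p,[[480,-330,10]])[0].astype(int)
c=[p["img"][q[1]-60:q[1]+60,q[0]-75:q[0]+75,::-1] for q in(u,w)]
cv2.imwrite("pics/s6.png",cv2.resize(np.hstack(c),(800,320),interpolation=cv2.INTER_CUBIC))
```

```text
[604.0831801  112.77941443  35.89261864] [-1.79791670e+02  7.36847544e-02  7.76552216e+01] [-0.44432912 -0.46567702 -0.42145164]
```

View pics/s6.png

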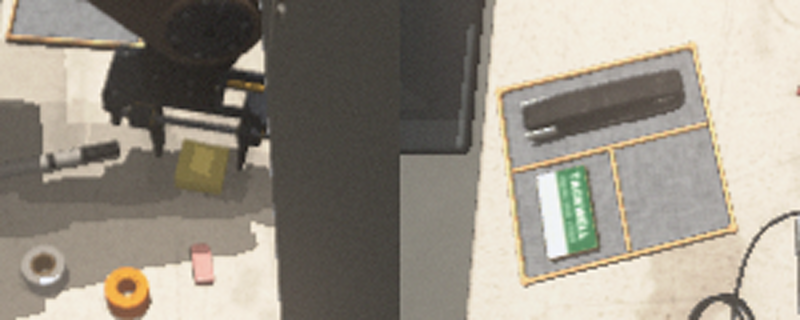

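The staple box and stapler sit well (right half). The fingers straddle the pad at (203,165).

>>> move_arm:
  plan:
    - [[0,0,0],[0,0,0.015],0.7]
    - [[0,0,0],[0,0,0.029],0.7]
    - [[0,0,0],[0,0,0.029],-1]
    - [[0,0,0],[0,0,0.029],-1]
    - [[0,0,0],[0,0,0.029],-1]

```text
t: 15.52
eef_pos: [605.6, 114.1, 9.0]
tcp_rot: [3.141, -0.0, 1.356]
ft_force: [0.4, 0.6, 0.9]
opening: 0.59
grip_force: 0.0
```

>>> move_arm:
  plan:
    - [[0,0,0],[0,0,0],-1]
    - [[0,0,0],[0,0,0],-1]
    - [[0,0,0],[0,0,0],-1]
    - [[0,0,0],[0,0,0],-1]

```text
t: 16.02
eef_pos: [605.5, 114.1, 9.0]
tcp_rot: [3.141, -0.0, 1.356]
ft_force: [0.4, -0.1, 4.9]
opening: 0.522
grip_force: 30.0
```

>>> move_arm:
  plan:
    - [[0,0,0],[0,0,-0.03],-1]
    - [[0,0,0],[0,0,-0.07],-1]
    - [[0,0,0],[0,0,-0.091],-1]
    - [[0,0,0],[0,0,-0.091],-1]

```text
t: 16.52
eef_pos: [605.9, 114.1, 100.7]
tcp_rot: [3.139, -0.001, 1.356]
ft_force: [-0.4, -0.9, -1.1]
opening: 0.523
grip_force: 30.0
```

>>> move_arm:
  plan:
    - [[0,0,-3],[-0.06,0.0042,0],-1]
    - [[0,0,-6],[-0.12,0.0084,0],-1]
    - [[0,0,-9],[-0.18,0.0127,0],-1]
    - [[0,0,-12.3],[-0.235,0.0165,0],-1]
    - [[0,0,-12.3],[-0.246,0.0173,0],-1]

```text
t: 17.15
eef_pos: [568.8, -132.7, 98.1]
tcp_rot: [-3.14, -0.0, 1.568]
ft_force: [-0.0, 1.1, -0.5]
opening: 0.528
grip_force: 30.0
```

>>> move_arm:
  plan:
    - [[0,0,-3],[-0.055,-0.0073,0],-1]
    - [[0,0,-6],[-0.11,-0.0146,0],-1]
    - [[0,0,-9],[-0.165,-0.0219,0],-1]
    - [[0,0,-12.2],[-0.205,-0.0272,0],-1]
    - [[0,0,-12.2],[-0.2221,-0.0295,0],-1]

```text
t: 17.77
eef_pos: [540.0, -353.0, 98.3]
tcp_rot: [-3.141, -0.001, 1.782]
ft_force: [-0.5, 0.1, 0.3]
opening: 0.525
grip_force: 30.0
```

>>> move_arm:
  plan:
    - [[0,0,0],[0,0,0],-1]
    - [[0,0,0],[0,0,0.03],-1]
    - [[0,0,0],[0,0,0.06],-1]
    - [[0,0,0],[0,0,0.06],-1]
    - [[0,0,0],[0,0,0.06],-1]

```text
t: 18.4
eef_pos: [541.2, -351.3, 40.6]
tcp_rot: [3.141, 0.001, 1.785]
ft_force: [0.2, 0.4, 0.1]
opening: 0.521
grip_force: 30.0
```

Run:
```python
from h import *
s=readout.state(); print(s["eef_pos"],np.degrees(s["tcp_rot"]),s["ft_force"])
p=eyes.read_camera("side"); w=proj(p,[[500,-330,10]])[0].astype(int)
c=[p["img"][q[1]-65:q[1]+65,q[0]-85:q[0]+85,::-1] for q in(w,)]
cv2.imwrite("pics/s7.png",cv2.resize(np.hstack(c),(680,520),interpolation=cv2.INTER_CUBIC))
```

```text
[ 541.1593664  -351.2633621    40.57758634] [1.79972964e+02 3.15678993e-02 1.02258263e+02] [0.18734176 0.43393247 0.09553999]
```

View pics/s7.png

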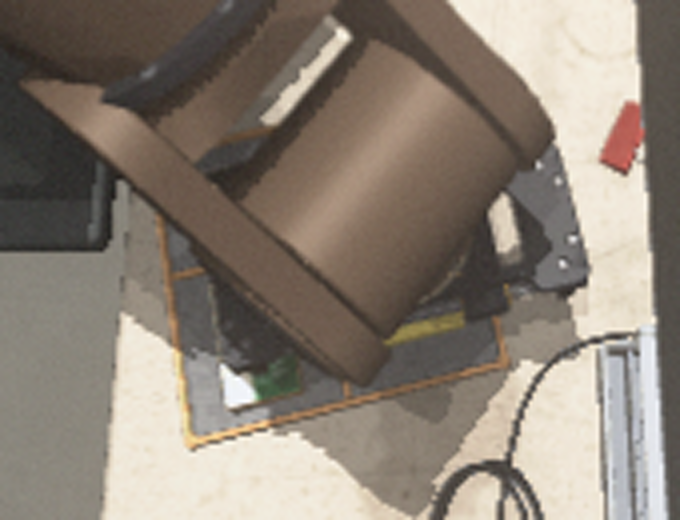

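The pad's edge, at (430,328), lies over the far square compartment with margin to its walls. I'll lower it and release.

>>> move_arm:
  plan:
    - [[0,0,0],[0,0,0.015],-1]
    - [[0,0,0],[0,0,0.0275],-1]
    - [[0,0,0],[0,0,0.0275],-1]
    - [[0,0,0],[0,0,0.0275],0.14]
    - [[0,0,0],[0,0,0.0275],0.14]

```text
t: 19.08
eef_pos: [540.4, -352.1, 12.0]
tcp_rot: [-3.141, -0.0, 1.784]
ft_force: [0.1, 0.2, -0.9]
opening: 0.568
grip_force: 0.0
```

>>> move_arm:
  plan:
    - [[0,0,0],[0,0,0],0.14]
    - [[0,0,0],[0,0,-0.0275],0.14]
    - [[0,0,0],[0,0,-0.0675],0.14]
    - [[0,0,0],[0,0,-0.1075],0.14]
    - [[0,0,0],[0,0,-0.1075],0]

```text
t: 19.7
eef_pos: [541.5, -352.9, 122.8]
tcp_rot: [3.138, 0.004, 1.784]
ft_force: [0.7, -0.1, -0.7]
opening: 0.521
grip_force: 0.0
```

Run:
```python
from h import *
chain((540.5,-352.1,120,102.2),(500,-110,120,57),(454,128.5,90,12.5),(454,128.5,6,12.5),(454,128.5,90,12.5),(466.2,326.6,90,-6.6),(466.2,326.6,40,-6.6))
```

```text
(500, -110, 120, 57) turn 45.2 shift [0.2452, 0.0116, -0.0] rows>= 4.2
(454, 128.5, 90, 12.5) turn 44.5 shift [0.175, -0.1685, 0.03] rows>= 4.2
(454, 128.5, 6, 12.5) turn -0.0 shift [0.0, 0.0, 0.084] rows>= 1.3
(454, 128.5, 90, 12.5) turn -0.0 shift [0.0, 0.0, -0.084] rows>= 1.3
(466.2, 326.6, 90, -6.6) turn 19.1 shift [0.0548, -0.1908, -0.0] rows>= 3.2
(466.2, 326.6, 40, -6.6) turn -0.0 shift [0.0, -0.0, 0.05] rows>= 0.8
```

>>> move_arm:
  plan:
    - [[0,0,9],[0.05,0.0024,0],0]
    - [[0,0,18],[0.1,0.0047,0],0]
    - [[0,0,28],[0.155,0.0073,0],0]
    - [[0,0,38],[0.21,0.01,0],0]
    - [[0,0,45.2],[0.2452,0.0116,0],0]

```text
t: 20.32
eef_pos: [498.8, -107.7, 118.9]
tcp_rot: [-3.14, 0.0, 0.991]
ft_force: [1.1, -0.1, -0.8]
opening: 0.496
grip_force: 0.0
```

>>> move_arm:
  plan:
    - [[0,0,9],[0.036,-0.0347,0.006],0]
    - [[0,0,18],[0.072,-0.0693,0.012],0]
    - [[0,0,28],[0.11,-0.106,0.018],0]
    - [[0,0,38],[0.15,-0.1444,0.025],0]
    - [[0,0,44.5],[0.175,-0.1685,0.03],0]

```text
t: 20.95
eef_pos: [452.8, 130.3, 88.7]
tcp_rot: [-3.142, 0.001, 0.214]
ft_force: [0.4, 1.0, -0.5]
opening: 0.501
grip_force: 0.0
```

>>> move_arm:
  plan:
    - [[0,0,0],[0,0,0],0]
    - [[0,0,0],[0,0,0.03],0]
    - [[0,0,0],[0,0,0.052],0]
    - [[0,0,0],[0,0,0.052],0]

```text
t: 21.45
eef_pos: [453.2, 127.7, 36.3]
tcp_rot: [-3.141, 0.003, 0.219]
ft_force: [0.4, -0.2, 1.2]
opening: 0.501
grip_force: 0.0
```

Run:
```python
from h import *
s=readout.state(); print(s["eef_pos"],np.degrees(s["tcp_rot"]),s["ft_force"])
p=eyes.read_camera("side"); u=proj(p,[[480,114,18]])[0].astype(int); w=proj(p,[[480,-330,10]])[0].astype(int)
c=[p["img"][q[1]-60:q[1]+60,q[0]-75:q[0]+75,::-1] for q in(u,w)]
cv2.imwrite("pics/s8.png",cv2.resize(np.hstack(c),(800,320),interpolation=cv2.INTER_CUBIC))
```

```text
[453.16953597 127.70562648  36.34363194] [-179.99122905    0.18246941   12.53547099] [ 0.42522311 -0.18724121  1.19867215]
```

View pics/s8.png

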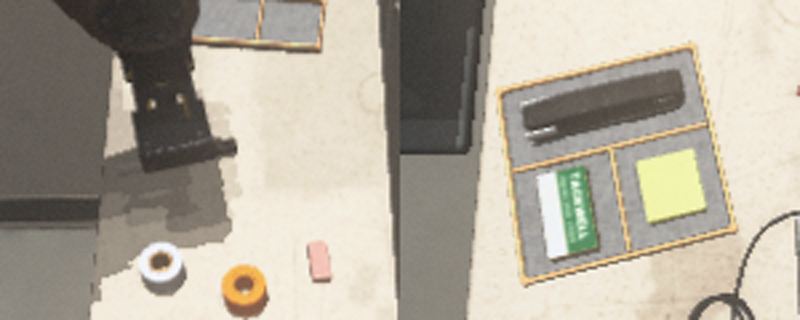

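The desk kit is complete (right half). On the left, the marker lies under the gripper with its cap end at (235,147). I'll grip it.

>>> move_arm:
  plan:
    - [[0,0,0],[0,0,0.018],0]
    - [[0,0,0],[0,0,0.033],0]
    - [[0,0,0],[0,0,0.033],-1]
    - [[0,0,0],[0,0,0.033],-1]
    - [[0,0,0],[0,0,0.033],-1]

```text
t: 22.12
eef_pos: [454.1, 128.6, 5.1]
tcp_rot: [3.141, -0.001, 0.218]
ft_force: [-0.5, -0.4, -0.6]
opening: 0.24
grip_force: 0.0
```

>>> move_arm:
  plan:
    - [[0,0,0],[0,0,0],-1]
    - [[0,0,0],[0,0,0],-1]
    - [[0,0,0],[0,0,0],-1]
    - [[0,0,0],[0,0,0],-1]

```text
t: 22.62
eef_pos: [454.1, 128.6, 5.0]
tcp_rot: [3.141, -0.001, 0.218]
ft_force: [0.2, 0.0, 7.1]
opening: 0.176
grip_force: 30.0
```

>>> move_arm:
  plan:
    - [[0,0,0],[0,0,-0.03],-1]
    - [[0,0,0],[0,0,-0.06],-1]
    - [[0,0,0],[0,0,-0.065],-1]
    - [[0,0,0],[0,0,-0.065],-1]

```text
t: 23.12
eef_pos: [453.8, 128.5, 69.4]
tcp_rot: [3.141, -0.0, 0.218]
ft_force: [1.6, 0.6, 0.0]
opening: 0.179
grip_force: 30.0
```

Run:
```python
from h import *
p=eyes.read_camera("side"); u=proj(p,[[480,124,70]])[0].astype(int)
c=p["img"][u[1]-45:u[1]+45,u[0]-60:u[0]+60,::-1]
cv2.imwrite("pics/s9.png",cv2.resize(c,(720,540),interpolation=cv2.INTER_CUBIC))
```

```text
(no output)
```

View pics/s9.png

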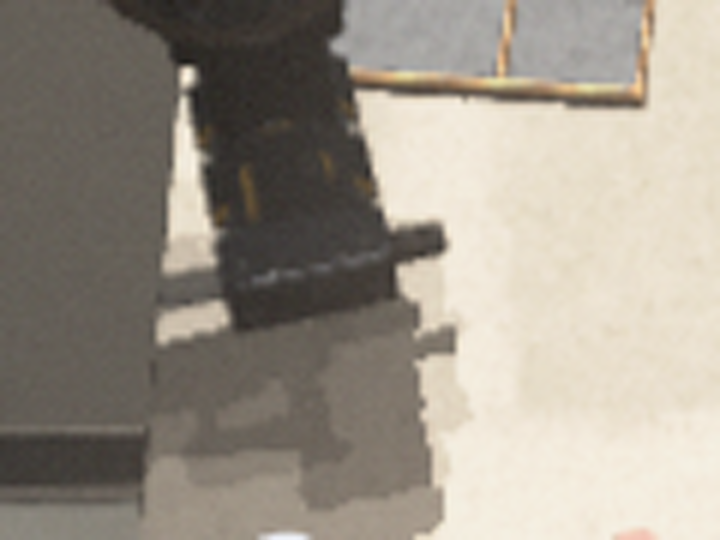

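The marker is held level, with its cap end at (443,238). I'll check its centre from the cap end and plan the carry.

Run:
```python
from h import *
p=eyes.read_camera("side"); u=proj(p,[[480,124,70]])[0].astype(int)
e=toz(p,[[u[0]-60+443/6,u[1]-45+240/6]],74)[0]; a=np.radians(12.5)
print("cap end",e,"centre along grip axis offset",(e-[454,128.5])@[np.cos(a),np.sin(a)]-66)
chain((454,128.5,70,12.5),(466.2,326.6,70,-6.6))
```

```text
cap end [517.34308419 137.38454439] centre along grip axis offset -2.2354324718517162
(466.2, 326.6, 70, -6.6) turn 19.1 shift [0.0548, -0.1908, -0.0] rows>= 3.2
```

>>> move_arm:
  plan:
    - [[0,0,5],[0.014,-0.048,0],-1]
    - [[0,0,10],[0.028,-0.096,0],-1]
    - [[0,0,15],[0.043,-0.146,0],-1]
    - [[0,0,19.1],[0.057,-0.1908,0],-1]
    - [[0,0,19.1],[0.057,-0.1908,0],-1]

```text
t: 23.85
eef_pos: [467.6, 329.5, 68.2]
tcp_rot: [3.141, 0.001, -0.112]
ft_force: [0.7, -0.2, -0.2]
opening: 0.179
grip_force: 30.0
```

>>> move_arm:
  plan:
    - [[0,0,0],[0,0,0],-1]
    - [[0,0,0],[0,0,0.03],-1]
    - [[0,0,0],[0,0,0.042],-1]
    - [[0,0,0],[0,0,0.042],-1]

```text
t: 24.35
eef_pos: [467.9, 326.2, 26.9]
tcp_rot: [3.14, 0.002, -0.116]
ft_force: [0.7, 0.6, 0.1]
opening: 0.175
grip_force: 30.0
```

Run:
```python
from h import *
s=readout.state(); print(s["eef_pos"],np.degrees(s["tcp_rot"]),s["ft_force"])
p=eyes.read_camera("side"); u=proj(p,[[500,320,20]])[0].astype(int); u[1]=max(u[1],45)
c=p["img"][u[1]-45:u[1]+45,u[0]-60:u[0]+60,::-1]
cv2.imwrite("pics/s10.png",cv2.resize(c,(720,540),interpolation=cv2.INTER_CUBIC))
```

```text
[467.94300435 326.20860875  26.92329904] [ 1.79927270e+02  9.31096592e-02 -6.63480268e+00] [0.65487208 0.62461994 0.14394904]
```

View pics/s10.png

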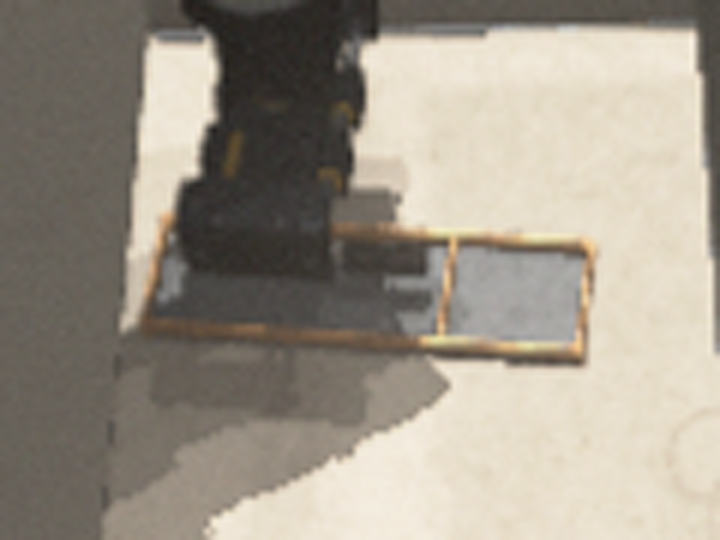

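The marker's cap end, at (428,260), is short of the divider at (450,285), so it fits. I'll lower it and release.

>>> move_arm:
  plan:
    - [[0,0,0],[0,0,0.01],-1]
    - [[0,0,0],[0,0,0.0195],-1]
    - [[0,0,0],[0,0,0.0195],-1]
    - [[0,0,0],[0,0,0.0195],-0.4]
    - [[0,0,0],[0,0,0.0195],-0.4]

```text
t: 25.02
eef_pos: [468.1, 327.2, 8.0]
tcp_rot: [3.142, -0.0, -0.115]
ft_force: [-0.4, -0.1, 0.1]
opening: 0.291
grip_force: 0.0
```

>>> move_arm:
  plan:
    - [[0,0,0],[0,0,0],-0.4]
    - [[0,0,0],[0,0,-0.03],-0.4]
    - [[0,0,0],[0,0,-0.07],0.3]
    - [[0,0,0],[0,0,-0.1115],0.3]
    - [[0,0,0],[0,0,-0.1115],0.4]

```text
t: 25.65
eef_pos: [469.3, 327.8, 122.5]
tcp_rot: [-3.139, -0.004, -0.115]
ft_force: [0.3, -0.2, -0.0]
opening: 0.56
grip_force: 0.0
```

Run:
```python
from h import *
chain((468.3,326.4,120,-6.6),(455,150,120,-6.6),(444.5,-10,90,-6.6),(444.5,-10,14,-6.6),(444.5,-10,100,-6.6),(510,150,100,-6.6),(578.5,313.7,100,-6.6),(578.5,313.7,18,-6.6))
```

```text
(455, 150, 120, -6.6) turn -0.0 shift [0.0071, 0.1768, -0.0] rows>= 2.8
(444.5, -10, 90, -6.6) turn -0.0 shift [0.008, 0.1601, 0.03] rows>= 2.6
(444.5, -10, 14, -6.6) turn -0.0 shift [0.0, -0.0, 0.076] rows>= 1.2
(444.5, -10, 100, -6.6) turn -0.0 shift [0.0, -0.0, -0.086] rows>= 1.4
(510, 150, 100, -6.6) turn -0.0 shift [0.0467, -0.1665, -0.0] rows>= 2.8
(578.5, 313.7, 100, -6.6) turn -0.0 shift [0.0492, -0.1705, -0.0] rows>= 2.8
(578.5, 313.7, 18, -6.6) turn -0.0 shift [0.0, -0.0, 0.082] rows>= 1.3
```

>>> move_arm:
  plan:
    - [[0,0,0],[0.0025,0.055,0],0.5]
    - [[0,0,0],[0.0045,0.11,0],0.5]
    - [[0,0,0],[0.0071,0.1768,0],0.5]
    - [[0,0,0],[0.0111,0.235,0.011],0.5]
    - [[0,0,0],[0.014,0.285,0.02],0.5]

```text
t: 26.28
eef_pos: [448.6, 40.5, 98.7]
tcp_rot: [3.141, 0.001, -0.115]
ft_force: [0.1, -0.3, 0.8]
opening: 0.748
grip_force: 0.0
```

>>> move_arm:
  plan:
    - [[0,0,0],[0.0011,0.0519,0.01],0.5]
    - [[0,0,0],[0.0011,0.0519,0.01],0.5]
    - [[0,0,0],[0.0011,0.0519,0.03],0.5]
    - [[0,0,0],[0.0011,0.0519,0.04],0.5]
    - [[0,0,0],[0.0011,0.0519,0.04],0.5]

```text
t: 26.9
eef_pos: [444.1, -8.5, 59.0]
tcp_rot: [-3.142, 0.002, -0.114]
ft_force: [1.0, -0.2, -0.2]
opening: 0.748
grip_force: 0.0
```

Run:
```python
from h import *
s=readout.state(); print(s["eef_pos"],np.degrees(s["tcp_rot"]),s["ft_force"])
p=eyes.read_camera("side"); r=[]
for q in([480,0,20],[510,300,10]):
    u=proj(p,[q])[0].astype(int); u[1]=max(u[1],40)
    r.append(p["img"][u[1]-40:u[1]+40,u[0]-50:u[0]+50,::-1])
cv2.imwrite("pics/s11.png",cv2.resize(np.hstack(r),(800,320),interpolation=cv2.INTER_CUBIC))
```

```text
[444.13162097  -8.54103729  58.98068025] [-1.79997354e+02  1.00797086e-01 -6.53016742e+00] [ 1.01954726 -0.22514006 -0.17314884]
```

View pics/s11.png

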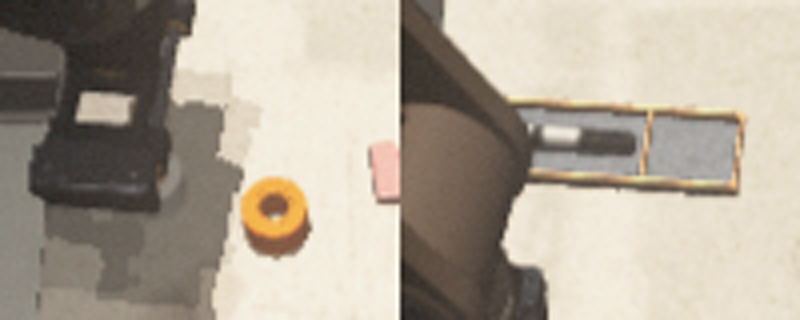

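The marker lies in its compartment (right half). The white roll peeks out behind the gripper at (175,180). I'll descend and grip its upper part.

>>> move_arm:
  plan:
    - [[0,0,0],[0,0,0.025],0.5]
    - [[0,0,0],[0,0,0.046],0.5]
    - [[0,0,0],[0,0,0.046],0.5]
    - [[0,0,0],[0,0,0.046],-1]
    - [[0,0,0],[0,0,0.046],-1]

```text
t: 27.58
eef_pos: [445.0, -9.2, 14.5]
tcp_rot: [3.141, -0.002, -0.115]
ft_force: [-0.3, -0.1, 1.2]
opening: 0.594
grip_force: 0.0
```

>>> move_arm:
  plan:
    - [[0,0,0],[0,0,0],-1]
    - [[0,0,0],[0,0,0],-1]
    - [[0,0,0],[0,0,0],-1]
    - [[0,0,0],[0,0,0],-1]

```text
t: 28.08
eef_pos: [444.8, -9.3, 14.1]
tcp_rot: [3.141, -0.001, -0.115]
ft_force: [-0.6, 1.2, 6.3]
opening: 0.449
grip_force: 30.0
```

>>> move_arm:
  plan:
    - [[0,0,0],[0,0,-0.03],-1]
    - [[0,0,0],[0,0,-0.06],-1]
    - [[0,0,0],[0,0,-0.086],-1]
    - [[0,0,0],[0,0,-0.086],-1]

```text
t: 28.58
eef_pos: [445.2, -9.3, 101.0]
tcp_rot: [3.141, -0.003, -0.115]
ft_force: [0.0, 0.5, -0.4]
opening: 0.451
grip_force: 30.0
```

Run:
```python
from h import *
s=readout.state(); print(s["eef_pos"],np.degrees(s["tcp_rot"]),s["ft_force"])
p=eyes.read_camera("side"); u=proj(p,[[460,-10,100]])[0].astype(int)
cv2.imwrite("pics/s12.png",cv2.resize(p["img"][u[1]-36:u[1]+36,u[0]-48:u[0]+48,::-1],(640,480),interpolation=cv2.INTER_CUBIC))
```

```text
[445.18392279  -9.33472804 100.97670254] [179.98509835  -0.19549117  -6.5859935 ] [ 0.02668229  0.47219887 -0.38677196]
```

View pics/s12.png

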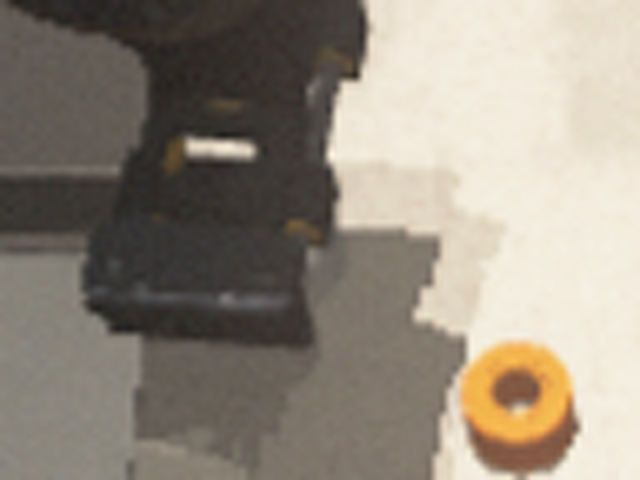

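The roll is held (opening 43 mm, with a white edge at (325,260)). I'll carry it to the narrow tray's square compartment.

>>> move_arm:
  plan:
    - [[0,0,0],[0.0155,-0.055,0],-1]
    - [[0,0,0],[0.031,-0.11,0],-1]
    - [[0,0,0],[0.0467,-0.1665,0],-1]
    - [[0,0,0],[0.063,-0.222,0],-1]
    - [[0,0,0],[0.079,-0.278,0],-1]

```text
t: 29.25
eef_pos: [554.9, 259.6, 97.8]
tcp_rot: [3.141, 0.002, -0.115]
ft_force: [0.6, -1.2, -0.3]
opening: 0.449
grip_force: 30.0
```

>>> move_arm:
  plan:
    - [[0,0,0],[0.009,-0.032,0],-1]
    - [[0,0,0],[0.0165,-0.0587,0],-1]
    - [[0,0,0],[0.0165,-0.0587,0.02],-1]
    - [[0,0,0],[0.0165,-0.0587,0.05],-1]
    - [[0,0,0],[0.0165,-0.0587,0.05],-1]

```text
t: 29.88
eef_pos: [576.4, 313.6, 46.1]
tcp_rot: [3.139, 0.005, -0.115]
ft_force: [0.3, 0.2, 0.4]
opening: 0.45
grip_force: 30.0
```

Run:
```python
from h import *
s=readout.state(); print(s["eef_pos"],np.degrees(s["tcp_rot"]),s["ft_force"])
p=eyes.read_camera("side"); u=proj(p,[[530,310,20]])[0].astype(int); u[1]=max(u[1],36)
cv2.imwrite("pics/s13.png",cv2.resize(p["img"][u[1]-36:u[1]+36,u[0]-48:u[0]+48,::-1],(640,480),interpolation=cv2.INTER_CUBIC))
```

```text
[576.38709598 313.60433666  46.12198971] [179.82755253   0.29686028  -6.58542596] [0.33334716 0.24188916 0.39827807]
```

View pics/s13.png

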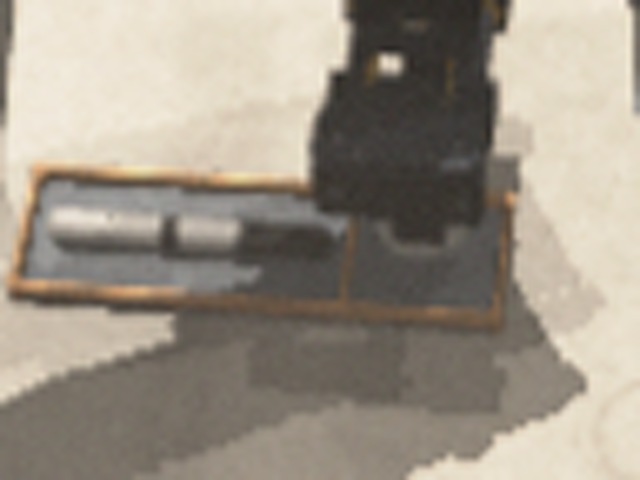

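The roll, centred near column 428, sits midway between the divider (350) and the end wall (508). I'll lower it and release.

>>> move_arm:
  plan:
    - [[0,0,0],[0,0,0.018],-1]
    - [[0,0,0],[0,0,0.0325],-1]
    - [[0,0,0],[0,0,0.0325],-1]
    - [[0,0,0],[0,0,0.0325],0.1]
    - [[0,0,0],[0,0,0.0325],0.1]

```text
t: 30.55
eef_pos: [578.1, 314.3, 17.2]
tcp_rot: [-3.142, -0.0, -0.115]
ft_force: [0.1, -0.6, 1.1]
opening: 0.546
grip_force: 0.0
```

>>> move_arm:
  plan:
    - [[0,0,0],[0,0,0],0.1]
    - [[0,0,0],[0,0,-0.02],0.1]
    - [[0,0,0],[0,0,-0.06],0.1]
    - [[0,0,0],[0,0,-0.11],0.1]
    - [[0,0,0],[0,0,-0.15],0.1]

```text
t: 31.18
eef_pos: [578.2, 314.4, 170.8]
tcp_rot: [-3.14, -0.002, -0.115]
ft_force: [-0.1, 0.6, -0.3]
opening: 0.552
grip_force: 0.0
```

>>> move_arm:
  plan:
    - [[0,0,0],[-0.06,0.05,0],0.1]
    - [[0,0,0],[-0.1,0.1,0],0.1]
    - [[0,0,0],[-0.12,0.15,0],0.1]
    - [[0,0,0],[-0.12,0.2,0],0.1]
    - [[0,0,0],[-0.12,0.2,0],0.1]

```text
t: 31.8
eef_pos: [435.4, 127.0, 168.7]
tcp_rot: [-3.141, -0.002, -0.119]
ft_force: [0.6, 0.1, 0.8]
opening: 0.551
grip_force: 0.0
```

Run:
```python
from h import *
p=eyes.read_camera("side"); t=eyes.read_camera("top")
TR=dict(b=(488.9,-326.4,12.2),n=(502,322.5,-6.6))
def rel(k,x,y):
    c=TR[k]; a=np.radians(c[2]); d=np.array([x-c[0],y-c[1]]); return np.round([d@[np.cos(a),np.sin(a)],d@[-np.sin(a),np.cos(a)]],1)
for k,tr,g in [("stapler","b",(479,-282,-1.36)),("staple_box","b",(452,-371,.21)),("sticky_pad","b",(540,-352,.21)),("marker","n",(467,327,-1.69)),("label_roll","n",(578,314,0))]:
    for n,q in(("side",p),("top",t)):
        u=proj(q,[[g[0],g[1],10]])[0]
        c=[d for d in eyes.cut_out(q,k) if np.hypot(*(np.array(d["uv"])-u))<22 and d["mask"].sum()<1500]
        if c: f=fit([(q,c[0]["mask"].astype(float))],k,*g,z0=3); print(k,n,rel(tr,*f[:2]),f[2:])
u=[p["img"][60:150,170:320,::-1],p["img"][250:340,150:300,::-1]]
cv2.imwrite("pics/s14.png",cv2.resize(np.hstack(u),(800,240),interpolation=cv2.INTER_CUBIC))
```

```text
stapler side [ 4.6 44.3] (np.float64(-77.3), np.float64(0.136))
stapler top [ 3.7 44.1] (np.float64(-75.6), np.float64(0.169))
staple_box side [-44.7 -36.4] (np.float64(13.5), np.float64(0.057))
staple_box top [-42.9 -35.8] (np.float64(8.1), np.float64(0.073))
sticky_pad side [ 44.3 -35.4] (np.float64(13.4), np.float64(0.055))
sticky_pad top [ 46.9 -37.3] (np.float64(13.9), np.float64(0.07))
marker side [-29.2   0.3] (np.float64(-96.7), np.float64(0.368))
marker top [-27.5  -1.2] (np.float64(-99.0), np.float64(0.484))
label_roll side [74.8  1.4] (np.float64(2.5), np.float64(0.065))
label_roll top [77.6 -2. ] (np.float64(4.9), np.float64(0.173))
```

View pics/s14.png

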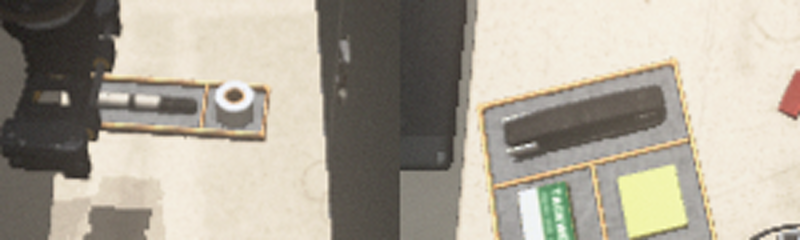

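All five things are in their compartments. In the earlier close view the marker had about 6 mm of gap at the cap end and 12 mm at the tail, which puts it near x = -33 mm. The arm is clear, so I'm handing in.

```bash
python3 -c "
from h import *
print(env.job_done())"
```

```text
the job is handed in; nothing more can be done
None
```

I handed the job in at about 32 s of robot time, with all five things in their compartments in the last camera check and the eraser and calculator left alone; the hand-in returned no verdict.

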